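# Set the rotary specimen stage to its target line and clamp it

## Task

Line up the specimen dish for the next picture: push the steel peg on the metal dial of the rotary stage round with your fingertips until the dial's dark index line points at the line on the target clip, to within about 3 degrees. Then push the small clamp lever beside the dial outward, away from the dial, as far as its stop, and take the hand away. Only push, with the outside of closed fingers: never take the peg, the lever or anything else between the fingers, leave the clip where it is, keep the dish on the middle of the dial and do not disturb the other things.

Things in the scene. Friction and masses are not known exactly. Their poses are not given: they have to be found in the camera images.
- stage: Fixed rotary specimen stage: white drum, radius 125 mm, centred at (0, +45) mm, joined to a white block over x -35 to +135, y -180 to +20 mm; tops 50 mm above the table. Origin on the table at (0, 0) of these numbers, z up; its yaw varies up to 0.35 rad. On the drum: dark scale ring (radius 118, top 54 mm high, white lines every 10 degrees), dial and clip; lever pivot at (+30, -125) mm.
- dial (a joint): Angle of the dial about its upright axis, rad, counterclockwise from above positive; 0 when its index line points along the stage's +x, free between -2.4 and 2.4. The dial is an aluminium disc of radius 90 mm, top face 62 mm above the table, staying where it is left (about 2 N at the peg turns it). Starts at -1.9 to -1.1, so it must turn counterclockwise. Aligned when equal to joint clip.
- dial_axis (a point): Centre of the dial's top face, on its axis, 62 mm above the table.
- peg_top (a point): Centre of the top of the dial's upright steel finger peg, 14 mm diameter, 30 mm high above the dial face (62 to 92 mm above the table), 70 mm from the axis, on the opposite side of the dial from the index line.
- index_mark (a point): Outer end of the dark index line on the dial's top face, at the dial's rim, 90 mm from the axis.
- clip (a joint): Angle of the target clip about the dial's axis, measured as for joint dial (0 along the stage's +x). Starts between -0.6 and 0.9. An aluminium clip 14 mm wide on the scale ring, 96 to 124 mm from the axis, top 62 mm above the table, with a pointed inner end and a dark line pointing at the axis. It slides stiffly and must not be moved.
- target_line (a point): The point of the dial's rim circle (90 mm from the axis, 62 mm high) at which the clip's line points: the index line's outer end belongs here.
- lever (a joint): Angle of the clamp lever about its upright pivot, rad, counterclockwise from above positive. At 0 (released) it points along the stage's -x; it swings outward, away from the dial, to a stop at 1.2 (clamped). Starts at 0 to 0.25, stays where it is left (about 1.5 N at the tip post moves it). It does not itself block the dial.
- lever_pivot (a point): On the lever's pivot axis, on the flat steel lever's top face, 66 mm above the table. The lever is 14 mm wide and 8 mm thick (58 to 66 mm above the table).
- lever_tip (a point): Centre of the top of the black upright post at the lever's end, 12 mm diameter, 24 mm high above the lever (66 to 90 mm above the table), 65 mm from the pivot. At the stop it stands a few mm beyond the edge of the white block.
- dish: Closed clear specimen dish, 60 mm diameter, 14 mm high, lying loose on the middle of the dial and turning with it. Origin: centre of its underside.
- vial: Small glass vial, 24 mm diameter, 42 mm high, standing loose on the white block beyond the lever's pivot. Origin: centre of its underside.
- plate_a: Well plate with 24 small wells, 86 by 128 by 18 mm, on the table. Origin: centre of its underside.
- plate_b: Well plate with 6 large wells, 86 by 128 by 18 mm, stacked loose on top of plate_a. Origin: centre of its underside.
- flask: Clear flat culture flask lying on the table, 75 by 155 by 36 mm, black cap. Origin: on its underside.
- jar: Brown glass jar with white cap, 40 mm diameter, 50 mm high, standing on the table in the corner between drum and block, on the robot's side. Origin: centre of its underside.
Mind the look-alikes: they are no part of the job. Leave any orange or pink look-alike of the dish alone.

How it is judged:
On the way, in this order (a step that is already met when the one before it is completed fails the run):
1. the index line stands at the target line, the dial at rest, the lever still released (horizontal distance between index_mark and target_line below 0.0045 m and value of joint lever below 0.5 rad and velocity of joint dial between -0.05 and 0.05 rad/s), for 0.2 s.
2. the lever is swung to its stop, with the dial still on the line (horizontal distance between index_mark and target_line below 0.0045 m and value of joint lever above 1.05 rad), for 0.2 s.
At the end, for the whole second after the job is handed in: The outer end of the index line is within 4.5 mm (about 3 degrees) of the point at which the clip's line points, the lever is within 0.15 rad of its stop, dial and lever are at rest, and the dish lies on the dial within 20 mm of its centre (all of step 2 and horizontal distance between dish and dial_axis below 0.02 m and height (world z) of dish between 0.058 and 0.068 m and velocity of joint dial between -0.05 and 0.05 rad/s and velocity of joint lever between -0.05 and 0.05 rad/s); the robot touches nothing.
It fails at once if the target clip is moved by more than 5 mm (distance of target_line from where it was at the start of the episode above 0.005 m).
It fails at once if the dish is lifted off the dial or pushed more than 20 mm off its centre (height (world z) of dish above 0.07 m or horizontal distance between dish and dial_axis above 0.02 m).
It fails at once if another thing is moved by more than 20 mm (distance of any of vial, jar, plate_a, plate_b, flask from where it was at the start of the episode above 0.02 m).
It fails at once if the peg is taken between the fingers (horizontal distance between the grasp point and peg_top below 0.008 m and z of the grasp point in the frame of peg_top below 0.01 m).
It fails at once if the lever's post is taken between the fingers (horizontal distance between the grasp point and lever_tip below 0.008 m and z of the grasp point in the frame of lever_tip below 0.01 m).
It also fails if it takes over 58 s, if anything falls off the work surface, if the arm or the gripper's body presses on something with over 40 N, if the wrist force passes 120 N, or if a joint passes its speed limit or range.

## Robot

A 7-joint arm with a two-finger parallel gripper is mounted at the origin on the work surface. World frame = base frame: x ahead of the robot, y to its left, z up, the work surface at z = 0. Lengths are in m, angles in rad, forces in N, time in s.
With the tool pointing down it reaches from about 0.4 to 0.875 m from the base axis. Payload 19.3 kg.
Tool frame: the origin (TCP) lies at the very end of the fingers, on their centre line; the grasp point (between the pads) lies 19 mm behind it; z points along the fingers, y is the direction in which the jaws open and shut (so a half turn about z gives the same grasp; the last joint's range is limited). The gripper opens to 85 mm and grips with 20 to 120 N. Pads are 22 mm wide; open, the fingers measure 114 mm over their backs; the gripper's body (76 mm by 85 mm) begins 54 mm behind the grasp point. The pads swing forward as they close: fully open they stand 13 mm farther back than shut.
Start: joints at [1.214, 0.521, -0.036, 1.599, 0.021, 1.021, -0.113], TCP at [0.177, -0.599, 0.231] pointing down, gripper open.
Joint ranges: [-2.91, 2.91], [-0.3, 2.13], [-1.5, 1.42], [0.17, 2.43], [-1.26, 4.41], [0.16, 1.93], [-2.52, 2.52]. Speed limits (rad/s): [1.89, 1.89, 2.39, 2.39, 3.01, 3.01, 3.01].

## Interface

Orientations are given as [roll, pitch, yaw] about the fixed x, y, z axes, in that order (R = Rz(yaw) Ry(pitch) Rx(roll)).
In Python, from workcell import bot, viewer gives the robot as it stands.
- The arm moves only by the shell command python3 -m creep 'ROWS' [FORCE]. ROWS is JSON, a list of rows, each an object of numbers: "rx", "ry", "rz": the turn, a rotation vector about the tool's x, y, z in degrees; "tx", "ty", "tz": the shift along the tool's x, y, z in mm; "hand": the closure, from -1 (fully open) to 1 (shut), so that 0 is half open. In form: [{"rx": .., "ry": .., "rz": .., "tx": .., "ty": .., "tz": .., "hand": ..}, ...]. A call has 1 to 8 rows; each row is the pose to reach, as a shift and turn from the pose commanded when the call began, along the tool's axes at that moment; what a row does not reach only later rows make up. A row lasts 1/10 s, in which the tool goes at most 50 mm and 8.59 degrees, less where a joint would pass 70% of its speed; a pose out of reach is approached as far as the arm can. A call with a gripper value outside its range is refused whole. The fingers move at their own pace and stop on an object; FORCE is the grip in N (left out, the last holds). Time passes only in rows, so rows that repeat a pose let the fingers close. It gives the time, the measured TCP pose, the force and the opening at its end, in the units of the state.
- bot.observe(): the state, without advancing time (a new reading comes with each control period).
- viewer.grab_frame(name): name is "scene" or "top"; returns a dict with "pixels" (420x560x3 uint8, blue, green, red), "vertical_fov" (degrees; the focal length in pixels is half the picture's height over the tangent of half this angle, whatever the lens; pixels are square), "cx", "cy" (the principal point, pixels), "rvec" (rotation vector, rad) and "tvec" (3), from world to camera coordinates, as OpenCV has them. Camera axes: x right, y down, z forward; pixel columns grow to the right and rows downward; lengths in m; the calibration is good to about 2 mm. A picture is of the moment at which its call begins. There is no depth.
- bot.job_done(): hands the job in, once; it reports no verdict.
Trained networks look in a picture, given as the dict that the camera call returned (one of the last four; its "shot" number tells which), for a name from the list of things; names that differ only in an ending like _2 or _b are one class to them, and where a whole thing is asked for, a point or a joint stands for the part that bears it (a point fixed in the world has none). Each returns a list of dicts, best first, with "score" (0 to 1); they miss things now and then, are a little off and sometimes report something else, mostly with a low value. They report only what shows in the picture. A call takes as long as a camera call. They do not tell look-alikes from the thing itself.
- viewer.outline_of(target, picture): "mask" (420x560 bool, what is visible of it) and "bbox" ([left, top, right, bottom] in pixels, round what is visible of it).
The state is a dict: "clock": time; "qpos": joint angles; "qd": joint speeds; "joint_efforts": joint torques, N m; "position": TCP position; "tool_rot": TCP orientation; "force": force on the tool from outside, world axes, zero at the start; "moment": the same for the moment, N m; "grip_width": finger opening in m.
Only numpy, scipy, OpenCV 4.12 (cv2) and the standard library are available. Lean on these libraries where they do the work, as an engineer would, in place of code of your own. Each camera call takes 0.05 s, during which the arm holds its last target.

## Working session

There is one attempt and no reset: what is moved stays moved. The work goes in short steps, Python scripts to look and compute and a shell command to move; the robot and the scene stay as the last step left them, time stands still between calls to the robot, and variables do not carry over. Pictures are saved under pics/ and viewed, and the job is handed in when it is done.

```bash
ls; mkdir -p pics
cat > h.py <<'E'
import numpy as np, cv2
from workcell import bot, viewer
def K(p):
    f=210/np.tan(np.radians(p["vertical_fov"])/2); return f
def proj(p,X):
    f=K(p);M=np.array([[f,0,p["cx"]],[0,f,p["cy"]],[0,0,1.]])
    return cv2.projectPoints(np.array(X,float).reshape(-1,1,3),np.array(p["rvec"],float),np.array(p["tvec"],float),M,None)[0].reshape(-1,2)
def ray(p,uv,z):
    f=K(p);R=cv2.Rodrigues(np.array(p["rvec"],float))[0];t=np.array(p["tvec"],float).ravel()
    uv=np.array(uv,float).reshape(-1,2)
    d=np.c_[(uv[:,0]-p["cx"])/f,(uv[:,1]-p["cy"])/f,np.ones(len(uv))]@R
    c=-R.T@t
    return c+d*((z-c[2])/d[:,2])[:,None]
E
python3 - <<'E'
from h import *
import pickle
s=bot.observe();print(s)
for n in("scene","top"):
    p=viewer.grab_frame(n);cv2.imwrite(f"pics/{n}0.png",p["pixels"]);pickle.dump(p,open(n+"0.pkl","wb"))
    print(n,{k:v for k,v in p.items() if k!="pixels"})
    for t in("dial","clip","lever","dish","vial","jar","stage","plate_a","flask"):
        r=viewer.outline_of(t,p);print(t,[(round(x["score"],2),x["bbox"]) for x in r])
E
```

```text
pics
{'clock': 0.0, 'qpos': array([ 1.21380298,  0.52200626, -0.03633387,  1.59999293,  0.02120227,
        1.02113545, -0.11279428]), 'qd': array([-1.41777494e-03, -1.50385294e-03, -1.22973225e-04,  9.17674533e-05,
        2.04663066e-04, -6.28838600e-04,  2.62762857e-04]), 'joint_efforts': array([ 2.42937545e-03, -9.27130580e+01,  1.98120967e+00, -3.69937384e+01,
        1.78061100e-02,  8.17249616e-03,  3.33112098e-05]), 'position': array([ 0.17666827, -0.59915282,  0.2307359 ]), 'tool_rot': array([-3.14043873e+00,  8.26260709e-05,  2.86795664e-01]), 'force': array([-0.0170271 , -0.31096667,  0.18371454]), 'moment': array([ 0.03204288,  0.01297943, -0.0159382 ]), 'grip_width': 0.08560766612087994}
scene {'vertical_fov': 47.92077132578794, 'cx': 282.5378371536401, 'cy': 210.8273559314656, 'rvec': array([ 1.85634938,  1.7023374 , -0.63397868]), 'tvec': array([-0.08016608, -0.3579407 ,  1.45715048]), 'shot': 1}
dial [(0.73, [283.0, 183.8, 365.1, 250.2])]
clip [(0.47, [333.3, 244.3, 343.8, 258.4])]
lever [(0.82, [242.0, 188.0, 254.2, 222.7])]
dish [(0.92, [304.6, 154.4, 331.4, 174.5])
[... 741 characters left out ...]
]), (0.19, [350.0, 205.4, 425.8, 247.9])]
clip [(0.61, [228.8, 150.8, 236.2, 168.9])]
lever [(0.76, [313.1, 200.8, 327.0, 237.9]), (0.36, [230.1, 150.3, 237.0, 168.7])]
dish [(0.9, [179.2, 295.9, 207.7, 320.6]), (0.87, [236.6, 112.4, 259.3, 139.0]), (0.83, [223.0, 194.7, 254.0, 226.8]), (0.74, [137.6, 279.9, 164.3, 308.5]), (0.56, [222.1, 303.1, 249.3, 332.7])]
vial [(0.51, [329.4, 165.7, 346.1, 176.6])]
jar [(0.72, [307.5, 256.1, 326.1, 275.0])]
stage [(0.71, [179.8, 131.3, 348.3, 270.4]), (0.54, [311.4, 201.8, 326.2, 235.2])]
plate_a [(0.79, [131.0, 198.9, 174.0, 235.5]), (0.57, [108.8, 192.5, 171.5, 233.8]), (0.38, [308.2, 254.4, 328.7, 274.3])]
flask [(0.6, [351.2, 204.9, 425.2, 249.9])]
```

Run:
```python
import cv2
a=cv2.imread("pics/top0.png");cv2.imwrite("pics/top0c.png",cv2.resize(a[110:310,150:400],None,fx=3.1,fy=3,interpolation=2)[:600,:780])
b=cv2.imread("pics/scene0.png");cv2.imwrite("pics/scene0c.png",cv2.resize(b[140:310,200:400],None,fx=3.5,fy=3.5,interpolation=2))
```

```text
(no output)
```

View pics/top0.png

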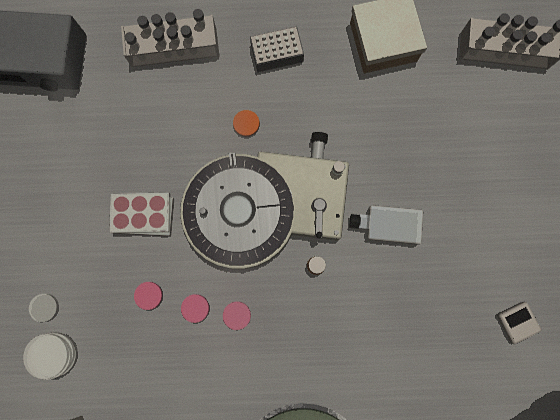

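View pics/scene0.png

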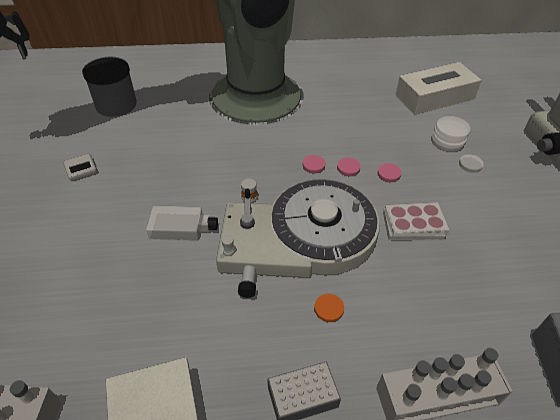

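View pics/top0c.png

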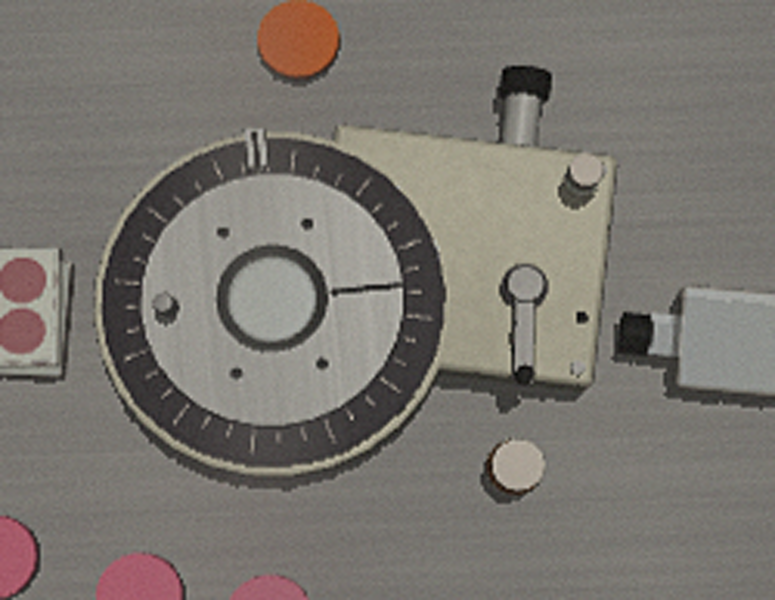

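View pics/scene0c.png

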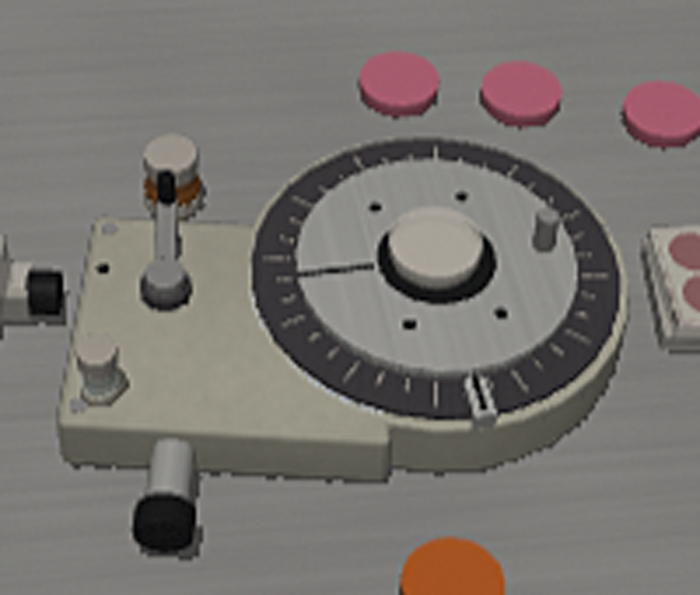

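The pictures show the dial centred at about (237,210) px in the top view, with the peg at (203,212). The index line points right and ends at about (280,206). The clip is at (233,159). The lever runs from (319,203) to its tip at (319,237), the jar is at (317,265) and the vial at (338,170). I'll rectify both views onto the z=62 mm plane to measure the angles.

```bash
cat >> h.py <<'E'
def rectify(p,z,x0,x1,y0,y1,s=0.0005):
    # rows: x decreasing (up=+x), cols: y decreasing (left=+y)
    W=int((y1-y0)/s);H=int((x1-x0)/s)
    c,r=np.meshgrid(np.arange(W),np.arange(H))
    X=np.stack([x1-r*s,y1-c*s,np.full(c.shape,z)],-1).reshape(-1,3)
    uv=proj(p,X).reshape(H,W,2).astype(np.float32)
    return cv2.remap(p["pixels"],uv[...,0],uv[...,1],cv2.INTER_CUBIC)
E
python3 - <<'E'
from h import *
import pickle
from scipy.optimize import least_squares
P={n:pickle.load(open(n+"0.pkl","rb")) for n in("scene","top")}
print(ray(P["top"],[[237,210],[203,212],[280,206],[233,159],[319,203],[319,237],[317,265],[338,170]],0.062).round(3))
print(ray(P["scene"],[[324,218]],0.062).round(3))
c=ray(P["top"],[[237,210]],0.062)[0]
for n in P:
    im=rectify(P[n],0.062,c[0]-.15,c[0]+.15,c[1]-.25,c[1]+.15,0.0006)
    print(im.shape,c);cv2.imwrite(f"pics/rect_{n}.png",im)
E
```

```text
[[ 0.553  0.124  0.062]
 [ 0.551  0.195  0.062]
 [ 0.559  0.033  0.062]
 [ 0.664  0.13   0.062]
 [ 0.563 -0.05   0.062]
 [ 0.491 -0.047  0.062]
 [ 0.433 -0.041  0.062]
 [ 0.633 -0.093  0.062]]
[[0.568 0.119 0.062]]
(500, 666, 3) [0.5534717  0.12357407 0.062     ]
(500, 666, 3) [0.5534717  0.12357407 0.062     ]
```

View pics/rect_top.png

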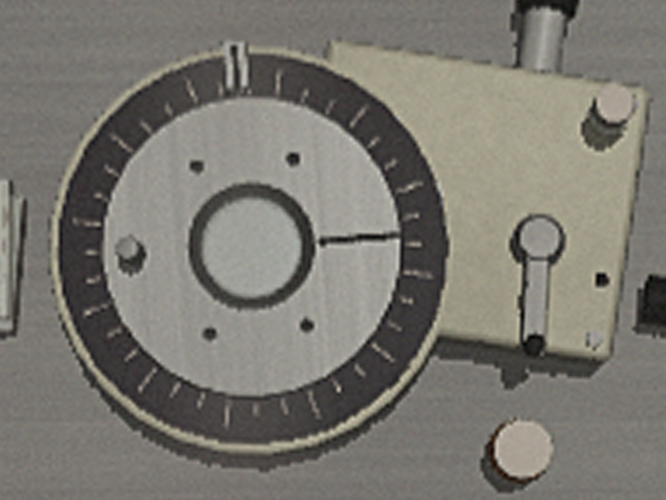

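View pics/rect_scene.png

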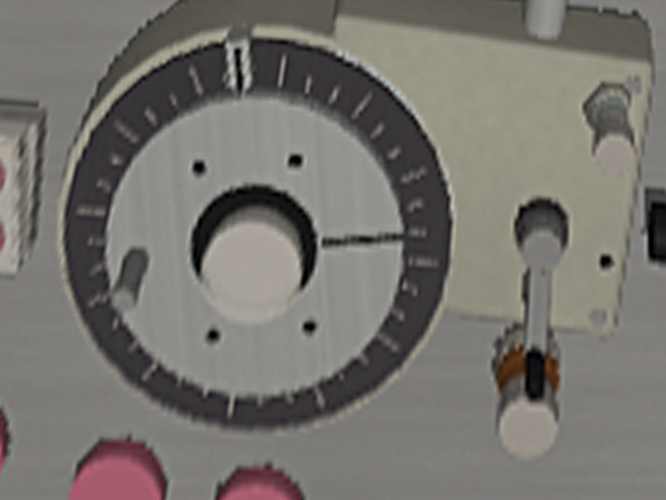

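```bash
cat >> h.py <<'E'
from scipy.optimize import least_squares
def sample(p,X):
    uv=proj(p,X).astype(np.float32)
    g=cv2.cvtColor(p["pixels"],cv2.COLOR_BGR2GRAY)
    return cv2.remap(g,uv[:,0].reshape(-1,1),uv[:,1].reshape(-1,1),cv2.INTER_CUBIC).ravel().astype(float)
def fitdial(p,c0,it=4,z=0.062,skip=lambda a:False):
    c=np.array(c0,float)
    for k in range(it):
        rs=np.arange(.080,.098,.0003);pts=[]
        for a in np.radians(np.arange(-180,180,2)):
            v=sample(p,np.c_[c[0]+rs*np.cos(a),c[1]+rs*np.sin(a),0*rs+z])
            v=cv2.GaussianBlur(v.reshape(1,-1),(0,0),2).ravel()
            g=np.diff(v);i=g.argmin()
            if g[i]<-2.0: pts.append([c[0]+rs[i]*np.cos(a),c[1]+rs[i]*np.sin(a)])
        pts=np.array(pts)
        s=least_squares(lambda q:np.hypot(pts[:,0]-q[0],pts[:,1]-q[1])-q[2],[c[0],c[1],.09],loss="soft_l1",f_scale=.0007)
        c=s.x[:2]
    return s.x,len(pts),np.sqrt(np.median(s.fun**2))
def azprof(p,c,r0,r1,a0,a1,z=0.062,step=.1):
    A=np.radians(np.arange(a0,a1,step));R=np.arange(r0,r1,.001)
    aa,rr=np.meshgrid(A,R)
    v=sample(p,np.c_[(c[0]+rr*np.cos(aa)).ravel(),(c[1]+rr*np.sin(aa)).ravel(),np.full(aa.size,z)]).reshape(aa.shape)
    return np.degrees(A),v
def darkang(p,c,r0,r1,a0,a1,z=.062):
    A,v=azprof(p,c,r0,r1,a0,a1,z);m=v.mean(0)
    w=np.clip(np.percentile(m,60)-8-m,0,None);i=m.argmin()
    k=np.abs(A-A[i])<4
    return (A*w*k).sum()/(w*k).sum(),m.min(),np.median(m)
E
python3 - <<'E'
from h import *
import pickle
P={n:pickle.load(open(n+"0.pkl","rb")) for n in("scene","top")}
for n in P:
    f=fitdial(P[n],[.553,.123]);c=f[0][:2];print(n,f)
    print(" index",darkang(P[n],c,.048,.085,-105,-70))
    for r0,r1 in((.099,.108),(.108,.12),(.1,.12)):print(" clip",darkang(P[n],c,r0,r1,0,11))
    A,v=azprof(P[n],c,.1,.12,-5,20,step=1);print(v.mean(0).round())
E
```

```text
scene (array([0.55518267, 0.12134294, 0.0895739 ]), 179, np.float64(0.0003439121698156772))
 index (np.float64(-86.02489726469736), np.float64(46.5), np.float64(145.44736842105263))
 clip (np.float64(4.979072236270814), np.float64(5.0), np.float64(100.77777777777777))
 clip (np.float64(5.380445380928772), np.float64(9.583333333333334), np.float64(80.625))
 clip (np.float64(5.113214695021012), np.float64(8.15), np.float64(87.875))
[ 54.  53.  55.  55.  51.  51.  85. 161. 166.  81.   8.  99. 175. 132.
  65.  62.  52.  53.  54.  55.  55.  54.  50.  61.  95.]
top (array([0.55583103, 0.12283937, 0.08916551]), 180, np.float64(0.00015991608759982913))
 index (np.float64(-85.64554333206993), np.float64(27.973684210526315), np.float64(161.02631578947367))
 clip (np.float64(5.228702014029566), np.float64(39.333333333333336), np.float64(98.22222222222223))
 clip (np.float64(5.219665891308944), np.float64(43.5), np.float64(104.125))
 clip (np.float64(5.193535987275218), np.float64(41.85), np.float64(102.875))
[ 85.  85.  86.  87.  87.  78.  90. 153. 169. 114.  42. 108. 173. 139.
  84.  84.  87.  87.  88.  90.  87.  86.  88.  88.  83.]
```

```bash
cat >> h.py <<'E'
from scipy.spatial.transform import Rotation as Ro
def togo(x,y,z,yawdeg):
    s=bot.observe();R=Ro.from_euler("xyz",s["tool_rot"]);T=Ro.from_euler("xyz",[np.pi,0,np.radians(yawdeg)])
    d=R.inv().apply(np.array([x,y,z])-s["position"])*1000
    print("t(mm)",d.round(1),"r(deg)",(R.inv()*T).as_rotvec(degrees=True).round(2),"clock",s["clock"])
E
python3 - <<'E'
from h import *
import pickle
P={n:pickle.load(open(n+"0.pkl","rb")) for n in("scene","top")}
# pegs etc by two-view triangulation (px from zoomed crops)
def tri(a,b):
    A=[]
    for p,uv in((P["top"],a),(P["scene"],b)):
        c=ray(p,[uv],0.)[0];e=ray(p,[uv],.1)[0];A.append((c,(e-c)))
    (c1,d1),(c2,d2)=A
    s=np.linalg.lstsq(np.c_[d1,-d2],c2-c1,rcond=None)[0]
    q1=c1+d1*s[0];q2=c2+d2*s[1];return ((q1+q2)/2).round(4),np.linalg.norm(q1-q2).round(4)
top=lambda u,v:(150+u/3.1,110+v/3.); sc=lambda u,v:(200+u/3.5,140+v/3.5)
print("peg top",tri(top(166,299),sc(545,213)))
print("post",tri(top(523,373),sc(167,178)))
print("pivot",tri(top(524,282),sc(168,277)))
print("jar",tri(top(518,465),sc(172,152)))
print("vial",tri(top(586,170),sc(98,346)))
togo(.53,-.25,.2307,16.4)
E
```

```text
peg top (array([0.5514, 0.1891, 0.0937]), np.float64(0.0003))
post (array([ 0.4946, -0.0452,  0.0855]), np.float64(0.0002))
pivot (array([ 0.5607, -0.049 ,  0.0649]), np.float64(0.0013))
jar (array([ 0.4338, -0.0412,  0.0483]), np.float64(0.001))
vial (array([ 0.6337, -0.0918,  0.0916]), np.float64(0.0011))
t(mm) [ 437.7 -235.3    0.6] r(deg) [-0.    0.    0.03] clock 1.0
```

```bash
python3 -m creep '[{"tx":50,"ty":-27,"hand":1},{"tx":100,"ty":-54,"hand":1},{"tx":150,"ty":-80,"hand":1},{"tx":200,"ty":-107,"hand":1},{"tx":240,"ty":-130,"hand":1},{"tx":280,"ty":-152,"hand":1},{"tx":320,"ty":-174,"hand":1},{"tx":340,"ty":-185,"hand":1}]' 30
```

```text
schema error: expected keys rx, ry, rz, tx, ty, tz, hand
```

```bash
python3 -m creep '[{"rx":0,"ry":0,"rz":0,"tx":50,"ty":-27,"tz":0,"hand":1},{"rx":0,"ry":0,"rz":0,"tx":95,"ty":-51,"tz":0,"hand":1},{"rx":0,"ry":0,"rz":0,"tx":140,"ty":-75,"tz":0,"hand":1},{"rx":0,"ry":0,"rz":0,"tx":185,"ty":-99,"tz":0,"hand":1},{"rx":0,"ry":0,"rz":0,"tx":230,"ty":-123,"tz":0,"hand":1},{"rx":0,"ry":0,"rz":0,"tx":275,"ty":-147,"tz":0,"hand":1},{"rx":0,"ry":0,"rz":0,"tx":320,"ty":-171,"tz":0,"hand":1},{"rx":0,"ry":0,"rz":0,"tx":365,"ty":-195,"tz":0,"hand":1}]' 30; python3 -c "
from h import *
print(bot.observe()['qpos'].round(2))
togo(.587,.195,.2,4.2)"
```

```text
clock: 1.8
position: [0.4631, -0.3173, 0.2315]
tool_rot: [3.141, -0.0, 0.287]
force: [0.8, -1.2, -0.5]
grip_width: -0.0002
[ 0.59  0.42 -0.13  1.77  0.07  0.96 -0.85]
t(mm) [ 263.7 -456.4   31.4] r(deg) [ 0.02 -0.02 12.22] clock 1.8
```

```bash
python3 -m creep '[{"rx":0,"ry":0,"rz":1.5,"tx":25,"ty":-43,"tz":0,"hand":1},{"rx":0,"ry":0,"rz":3,"tx":50,"ty":-86,"tz":0,"hand":1},{"rx":0,"ry":0,"rz":4.5,"tx":75,"ty":-129,"tz":0,"hand":1},{"rx":0,"ry":0,"rz":6,"tx":100,"ty":-172,"tz":0,"hand":1},{"rx":0,"ry":0,"rz":8,"tx":125,"ty":-215,"tz":0,"hand":1},{"rx":0,"ry":0,"rz":9,"tx":150,"ty":-258,"tz":0,"hand":1},{"rx":0,"ry":0,"rz":11,"tx":175,"ty":-301,"tz":0,"hand":1},{"rx":0,"ry":0,"rz":12,"tx":200,"ty":-344,"tz":0,"hand":1}]'; python3 -c "
from h import *
print(bot.observe()['qpos'].round(2))
togo(.587,.195,.13,4.2)"
```

```text
clock: 2.6
position: [0.5566, 0.0697, 0.2315]
tool_rot: [3.142, -0.0, 0.076]
force: [0.4, -0.6, 0.8]
grip_width: 0.0002
[-0.08  0.42 -0.2   1.76  0.1   0.96 -1.82]
t(mm) [  39.7 -122.7  101.6] r(deg) [ 0.   -0.03  0.14] clock 2.6
```

```bash
python3 -m creep '[{"rx":0,"ry":0,"rz":0,"tx":13,"ty":-40,"tz":0,"hand":1},{"rx":0,"ry":0,"rz":0,"tx":26,"ty":-80,"tz":20,"hand":1},{"rx":0,"ry":0,"rz":0,"tx":40,"ty":-120,"tz":50,"hand":1},{"rx":0,"ry":0,"rz":0,"tx":40,"ty":-121,"tz":90,"hand":1},{"rx":0,"ry":0,"rz":0,"tx":40,"ty":-121,"tz":110,"hand":1},{"rx":0,"ry":0,"rz":0,"tx":40,"ty":-121,"tz":110,"hand":1}]'
python3 - <<'E'
from h import *
print(bot.observe()['qpos'].round(2))
togo(.587,.193,.07,4.2)
for n in("scene","top"):
    p=viewer.grab_frame(n);cv2.imwrite(f"pics/{n}1.png",cv2.resize(p["pixels"][110:310,130:400],None,fx=2.8,fy=2.8,interpolation=2))
E
```

```text
clock: 3.2
position: [0.5854, 0.1911, 0.1185]
tool_rot: [3.14, 0.005, 0.078]
force: [-0.3, -0.4, 0.2]
grip_width: -0.0003
[-0.28  0.65 -0.2   1.71  0.16  0.81 -2.04]
t(mm) [ 2.  -1.9 48.5] r(deg) [0.08 0.26 0.27] clock 3.2
```

View pics/scene1.png

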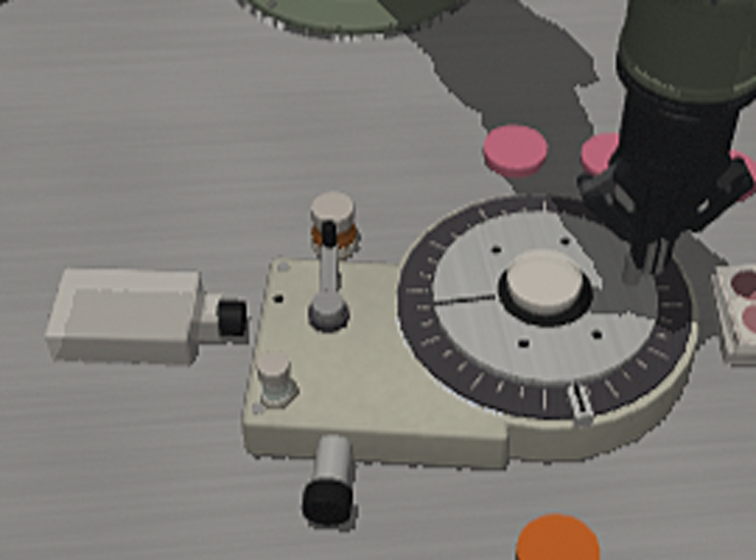

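View pics/top1.png

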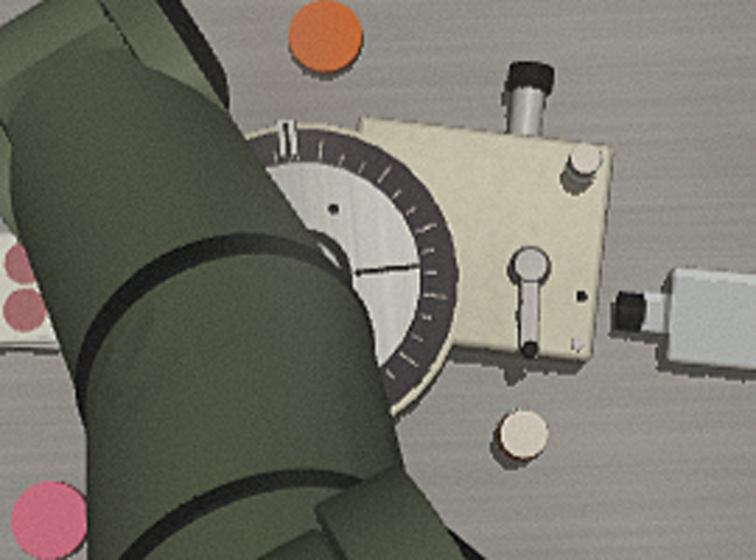

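```bash
python3 -m creep '[{"rx":0,"ry":0,"rz":0,"tx":1,"ty":-2,"tz":15,"hand":1},{"rx":0,"ry":0,"rz":0,"tx":1,"ty":-2,"tz":30,"hand":1},{"rx":0,"ry":0,"rz":0,"tx":1,"ty":-2,"tz":42,"hand":1},{"rx":0,"ry":0,"rz":0,"tx":1,"ty":-2,"tz":48,"hand":1},{"rx":0,"ry":0,"rz":0,"tx":1,"ty":-2,"tz":48,"hand":1},{"rx":0,"ry":0,"rz":0,"tx":1,"ty":-2,"tz":48,"hand":1}]'
cat > arc.py <<'E'
import sys
from h import *
# arc.py tan_offset_mm  dial_deg...  -> rows from the current pose; peg at index+180
C=np.array([.5555,.1222])
def rows(off,angs,z=.0725,rad=.070,dyaw=-90):
    s=bot.observe();R=Ro.from_euler("xyz",s["tool_rot"])
    print("pos",s["position"].round(4),"F",s["force"].round(1),s["clock"])
    for a in angs:
        t=np.radians(a+180);u=np.array([np.cos(t),np.sin(t)]);v=np.array([-u[1],u[0]])
        q=np.r_[C+rad*u-off*v,z]
        T=Ro.from_euler("xyz",[np.pi,0,t+np.radians(dyaw)])
        d=R.inv().apply(q-s["position"])*1000
        print(a,"t",d.round(1),"rz",(R.inv()*T).as_rotvec(degrees=True).round(1))
E
python3 -c "
from arc import *
rows(.022,[-85.8]);rows(.018,[-85.8,-81,-76,-71,-66,-61,-56,-51])"
```

```text
clock: 3.9
position: [0.5879, 0.1935, 0.0735]
tool_rot: [-3.142, -0.0, 0.077]
force: [0.1, 0.0, 0.1]
grip_width: -0.0003
pos [0.5879 0.1935 0.0735] F [0.1 0.  0.1] 3.9
-85.8 t [-15.5  -1.4   1. ] rz [-0.  -0.   0.2]
pos [0.5879 0.1935 0.0735] F [0.1 0.  0.1] 3.9
-85.8 t [-19.5  -1.4   1. ] rz [-0.  -0.   0.2]
-81 t [-25.5  -2.7   1. ] rz [-0.  -0.  -4.6]
-76 t [-31.7  -3.5   1. ] rz [-0.  -0.  -9.6]
-71 t [-38.   -3.7   1. ] rz [ -0.   -0.  -14.6]
-66 t [-44.3  -3.4   1. ] rz [ -0.   -0.  -19.6]
-61 t [-50.6  -2.6   1. ] rz [ -0.   -0.  -24.6]
-56 t [-56.7  -1.2   1. ] rz [ -0.   -0.  -29.6]
-51 t [-62.7   0.7   1. ] rz [ -0.   -0.  -34.6]
```

```bash
python3 -m creep '[{"rx":0,"ry":0,"rz":0,"tx":-8,"ty":-1,"tz":1,"hand":1},{"rx":0,"ry":0,"rz":0,"tx":-15,"ty":-1.4,"tz":1,"hand":1},{"rx":0,"ry":0,"rz":0,"tx":-19.5,"ty":-1.4,"tz":1,"hand":1},{"rx":0,"ry":0,"rz":-4.6,"tx":-25.5,"ty":-2.7,"tz":1,"hand":1},{"rx":0,"ry":0,"rz":-9.6,"tx":-31.7,"ty":-3.5,"tz":1,"hand":1},{"rx":0,"ry":0,"rz":-14.6,"tx":-38,"ty":-3.7,"tz":1,"hand":1},{"rx":0,"ry":0,"rz":-19.6,"tx":-44.3,"ty":-3.4,"tz":1,"hand":1},{"rx":0,"ry":0,"rz":-19.6,"tx":-44.3,"ty":-3.4,"tz":1,"hand":1}]'
python3 - <<'E'
from h import *
import pickle
p=viewer.grab_frame("scene");pickle.dump(p,open("s2.pkl","wb"))
cv2.imwrite(f"pics/scene2.png",cv2.resize(p["pixels"][140:310,200:400],None,fx=3.5,fy=3.5,interpolation=2))
for w in((-100,-40),(-75,-55)):
    try:print(darkang(p,[.5552,.1213],.048,.085,*w))
    except Exception as e:print(e)
from arc import *
rows(.018,[-66,-61])
E
```

```text
clock: 4.7
position: [0.5428, 0.1934, 0.0726]
tool_rot: [-3.141, -0.0, 0.421]
force: [0.5, -0.4, -0.7]
grip_width: -0.0001
(np.float64(-65.89797331732474), np.float64(37.5), np.float64(156.57894736842104))
(np.float64(-65.89800577042024), np.float64(37.5), np.float64(158.68421052631578))
pos [0.5431 0.1933 0.0726] F [-0.3 -0.6  1. ] 4.75
-66 t [ 0.4 -0.   0.1] rz [-0.  -0.  -0.1]
-61 t [-5.8 -1.3  0.1] rz [-0.  -0.  -5.1]
```

View pics/scene2.png

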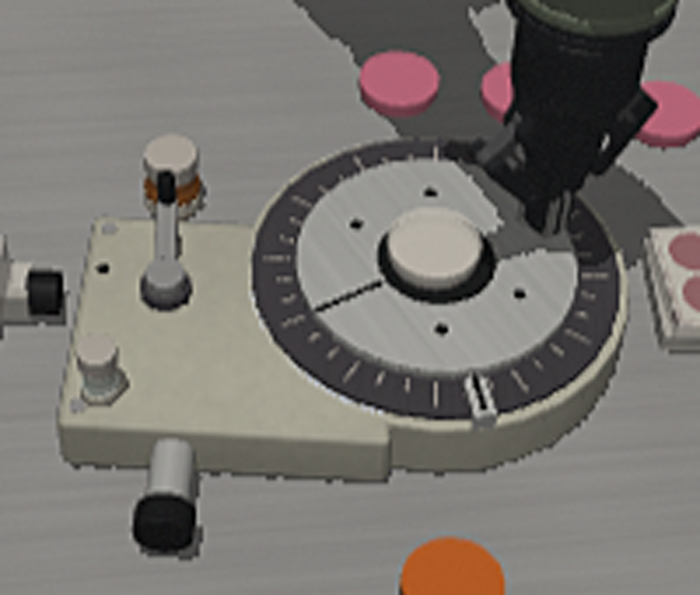

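The dial has turned about 20°. The index now reads -65.9° (line at about (315,308) in the crop), the contact offset of 18 mm matches exactly, and the dish is still centred. I'll continue along the arc.

```bash
python3 -c "
from arc import *
rows(.018,[-61,-56,-51,-46,-41,-36,-31,-26])"
```

```text
pos [0.5431 0.1933 0.0726] F [-0.3 -0.6  1. ] 4.75
-61 t [-5.8 -1.3  0.1] rz [-0.  -0.  -5.1]
-56 t [-12.1  -2.1   0.1] rz [ -0.   -0.  -10.1]
-51 t [-18.4  -2.3   0.1] rz [ -0.   -0.  -15.1]
-46 t [-24.7  -1.9   0.1] rz [ -0.   -0.  -20.1]
-41 t [-30.9  -1.    0.1] rz [ -0.   -0.  -25.1]
-36 t [-37.    0.4   0.1] rz [ -0.   -0.  -30.1]
-31 t [-43.    2.4   0.1] rz [ -0.   -0.  -35.1]
-26 t [-48.8   4.9   0.1] rz [ -0.   -0.  -40.1]
```

```bash
python3 -m creep '[{"rx":0,"ry":0,"rz":-5,"tx":-5.8,"ty":-1.3,"tz":0,"hand":1},{"rx":0,"ry":0,"rz":-10,"tx":-12.1,"ty":-2.1,"tz":0,"hand":1},{"rx":0,"ry":0,"rz":-15,"tx":-18.4,"ty":-2.3,"tz":0,"hand":1},{"rx":0,"ry":0,"rz":-20,"tx":-24.7,"ty":-1.9,"tz":0,"hand":1},{"rx":0,"ry":0,"rz":-25,"tx":-30.9,"ty":-1,"tz":0,"hand":1},{"rx":0,"ry":0,"rz":-30,"tx":-37,"ty":0.4,"tz":0,"hand":1},{"rx":0,"ry":0,"rz":-35,"tx":-43,"ty":2.4,"tz":0,"hand":1},{"rx":0,"ry":0,"rz":-35,"tx":-43,"ty":2.4,"tz":0,"hand":1}]'
python3 - <<'E'
from h import *
p=viewer.grab_frame("scene")
cv2.imwrite(f"pics/scene3.png",cv2.resize(p["pixels"][140:310,200:400],None,fx=3.5,fy=3.5,interpolation=2))
print(darkang(p,[.5552,.1213],.048,.085,-60,-15))
from arc import *
rows(.018,[-31,-26,-21,-16,-11,-7,-4])
E
```

```text
clock: 5.55
position: [0.5049, 0.1733, 0.0724]
tool_rot: [-3.141, 0.0, 1.029]
force: [-0.5, 0.7, -0.7]
grip_width: 0.0
(np.float64(-30.958393919365086), np.float64(2.5), np.float64(154.14473684210526))
pos [0.5052 0.1735 0.0724] F [ 0.6 -0.1  0.1] 5.6
-31 t [-0.  -0.5 -0.1] rz [ 0.   0.  -0.2]
-26 t [-6.2 -1.8 -0.1] rz [ 0.   0.  -5.2]
-21 t [-12.5  -2.5  -0.1] rz [  0.    0.  -10.2]
-16 t [-18.8  -2.7  -0.1] rz [  0.    0.  -15.2]
-11 t [-25.1  -2.3  -0.1] rz [  0.    0.  -20.2]
-7 t [-30.1  -1.7  -0.1] rz [ -0.    0.  -24.2]
-4 t [-33.8  -0.9  -0.1] rz [ -0.    0.  -27.2]
```

View pics/scene3.png

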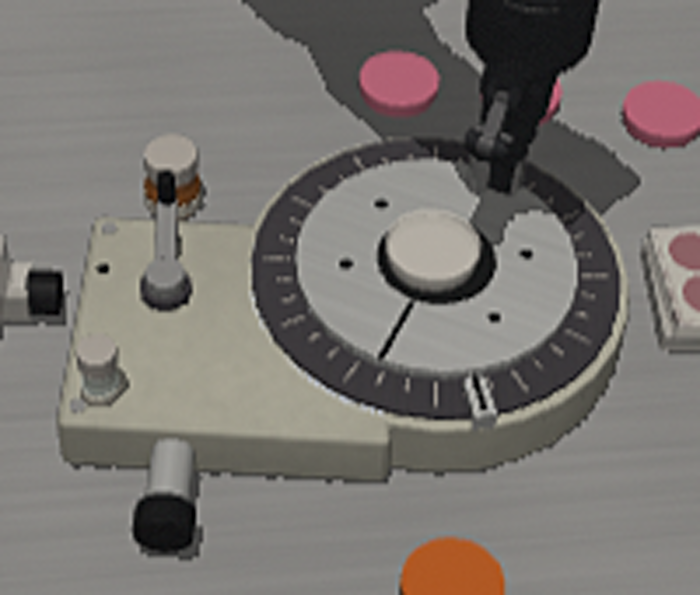

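The index is now at -31° (line end at about (380,357) in the crop), and the model still matches. I'll continue to about -4°.

```bash
python3 -m creep '[{"rx":0,"ry":0,"rz":-5,"tx":-6.2,"ty":-1.8,"tz":0,"hand":1},{"rx":0,"ry":0,"rz":-10,"tx":-12.5,"ty":-2.5,"tz":0,"hand":1},{"rx":0,"ry":0,"rz":-15,"tx":-18.8,"ty":-2.7,"tz":0,"hand":1},{"rx":0,"ry":0,"rz":-20,"tx":-25.1,"ty":-2.3,"tz":0,"hand":1},{"rx":0,"ry":0,"rz":-24,"tx":-30.1,"ty":-1.7,"tz":0,"hand":1},{"rx":0,"ry":0,"rz":-27,"tx":-33.8,"ty":-0.9,"tz":0,"hand":1},{"rx":0,"ry":0,"rz":-27,"tx":-33.8,"ty":-0.9,"tz":0,"hand":1}]'
python3 - <<'E'
from h import *
p=viewer.grab_frame("scene")
cv2.imwrite(f"pics/scene4.png",cv2.resize(p["pixels"][140:310,200:400],None,fx=3.5,fy=3.5,interpolation=2))
f=fitdial(p,[.5552,.1213]);print(f)
for c in([.5552,.1213],f[0][:2]):
  print(darkang(p,c,.048,.085,-25,15),darkang(p,c,.1,.12,0,11))
from arc import *
rows(.018,[-4,-2,0,2,3.5,4.5,5.2])
E
```

```text
clock: 6.3
position: [0.4871, 0.1449, 0.0723]
tool_rot: [-3.141, 0.0, 1.498]
force: [0.1, -0.4, -0.7]
grip_width: 0.0
(array([0.55523975, 0.12123293, 0.08949597]), 168, np.float64(0.0004166191619381323))
(np.float64(-3.719183813016419), np.float64(2.1842105263157894), np.float64(154.7236842105263)) (np.float64(5.265576963084533), np.float64(8.7), np.float64(92.125))
(np.float64(-3.663269860807744), np.float64(2.1842105263157894), np.float64(154.71052631578948)) (np.float64(5.242829987925449), np.float64(8.8), np.float64(93.32499999999999))
pos [0.4871 0.1451 0.0723] F [ 0.2 -0.1 -0.4] 6.35
-4 t [-0.1 -0.2 -0.2] rz [-0.   0.  -0.2]
-2 t [-2.5 -0.8 -0.2] rz [-0.   0.  -2.2]
0 t [-5.  -1.3 -0.2] rz [-0.   0.  -4.2]
2 t [-7.5 -1.7 -0.2] rz [-0.   0.  -6.2]
3.5 t [-9.4 -1.9 -0.2] rz [-0.   0.  -7.7]
4.5 t [-10.6  -2.1  -0.2] rz [-0.   0.  -8.7]
5.2 t [-11.5  -2.1  -0.2] rz [-0.   0.  -9.4]
```

View pics/scene4.png

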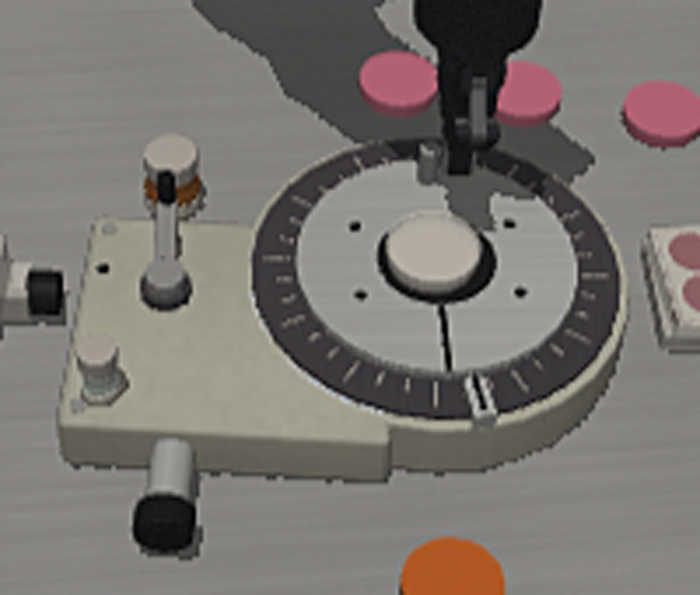

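```bash
python3 -m creep '[{"rx":0,"ry":0,"rz":-2,"tx":-2.4,"ty":-0.7,"tz":0,"hand":1},{"rx":0,"ry":0,"rz":-4,"tx":-4.9,"ty":-1.2,"tz":0,"hand":1},{"rx":0,"ry":0,"rz":-6,"tx":-7.4,"ty":-1.6,"tz":0,"hand":1},{"rx":0,"ry":0,"rz":-7.5,"tx":-9.3,"ty":-1.8,"tz":0,"hand":1},{"rx":0,"ry":0,"rz":-8.5,"tx":-10.5,"ty":-2,"tz":0,"hand":1},{"rx":0,"ry":0,"rz":-8.5,"tx":-10.5,"ty":-2,"tz":0,"hand":1},{"rx":0,"ry":0,"rz":-8.5,"tx":-10.5,"ty":-2,"tz":0,"hand":1}]'
python3 - <<'E'
from h import *
p=viewer.grab_frame("scene")
cv2.imwrite(f"pics/scene5.png",cv2.resize(p["pixels"][140:310,200:400],None,fx=3.5,fy=3.5,interpolation=2))
f=fitdial(p,[.5552,.1213]);print(f)
for c in([.5552,.1213],f[0][:2]):
  print(darkang(p,c,.048,.080,-5,15),darkang(p,c,.1,.12,0,11))
from arc import *
rows(.018,[4.5,5.2])
E
```

```text
clock: 7.05
position: [0.4842, 0.1349, 0.0723]
tool_rot: [-3.142, 0.0, 1.649]
force: [1.3, 1.2, 0.2]
grip_width: -0.0
(array([0.55524503, 0.12125759, 0.08951643]), 172, np.float64(0.00038896658544441195))
(np.float64(4.538493297059289), np.float64(3.875), np.float64(154.796875)) (np.float64(5.260890900483783), np.float64(8.7), np.float64(92.4))
(np.float64(4.582371404979623), np.float64(3.8125), np.float64(154.78125)) (np.float64(5.240360348754823), np.float64(8.95), np.float64(92.775))
pos [0.4842 0.1349 0.0723] F [ 0.7  0.1 -0.9] 7.1
4.5 t [-0.2  0.1 -0.2] rz [-0.  0. -0.]
5.2 t [-1.1 -0.1 -0.2] rz [-0.   0.  -0.7]
```

View pics/scene5.png

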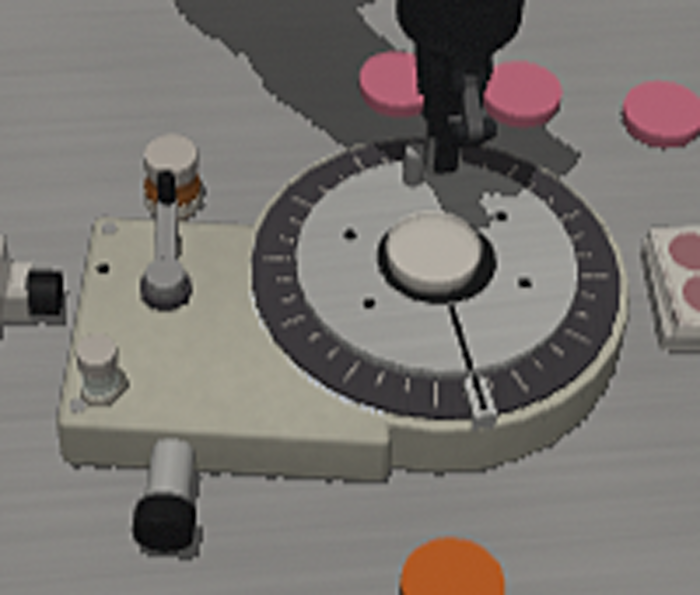

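The index reads 4.56° and the clip 5.25°, so it is within 0.7°. I'll back off from the peg, rise, and check from above.

```bash
python3 -m creep '[{"rx":0,"ry":0,"rz":0,"tx":4,"ty":0,"tz":0,"hand":1},{"rx":0,"ry":0,"rz":0,"tx":14,"ty":0,"tz":0,"hand":1},{"rx":0,"ry":0,"rz":0,"tx":16,"ty":0,"tz":-20,"hand":1},{"rx":0,"ry":0,"rz":0,"tx":16,"ty":0,"tz":-55,"hand":1},{"rx":0,"ry":0,"rz":0,"tx":16,"ty":0,"tz":-90,"hand":1},{"rx":0,"ry":0,"rz":0,"tx":16,"ty":0,"tz":-90,"hand":1}]'; python3 -c "
from h import *
togo(.4965,-.010,.162,86.7)"
```

```text
clock: 7.7
position: [0.4843, 0.1524, 0.166]
tool_rot: [3.137, -0.001, 1.65]
force: [0.5, -0.1, -0.8]
grip_width: 0.0001
t(mm) [-162.9   -0.7    3.8] r(deg) [ 0.29 -0.09  7.85] clock 7.7
```

```bash
python3 -m creep '[{"rx":0,"ry":0,"rz":2,"tx":-40,"ty":0,"tz":0,"hand":1},{"rx":0,"ry":0,"rz":4,"tx":-80,"ty":0,"tz":0,"hand":1},{"rx":0,"ry":0,"rz":6,"tx":-120,"ty":0,"tz":0,"hand":1},{"rx":0,"ry":0,"rz":8,"tx":-155,"ty":0,"tz":0,"hand":1},{"rx":0,"ry":0,"rz":8,"tx":-163,"ty":-1,"tz":2,"hand":1},{"rx":0,"ry":0,"rz":8,"tx":-163,"ty":-1,"tz":2,"hand":1}]'
python3 - <<'E'
from h import *
for n in("scene","top"):
    p=viewer.grab_frame(n);cv2.imwrite(f"pics/{n}6.png",cv2.resize(p["pixels"][110:310,150:400],None,fx=3,fy=3,interpolation=2))
    f=fitdial(p,[.5552,.1213]);print(f)
    print(darkang(p,f[0][:2],.048,.080,-5,15),darkang(p,f[0][:2],.1,.12,0,11))
togo(.4965,-.015,.072,86.7)
E
```

```text
clock: 8.3
position: [0.4945, -0.0124, 0.1599]
tool_rot: [-3.141, 0.0, 1.508]
force: [-0.3, 0.5, -0.5]
grip_width: -0.0001
(array([0.55515611, 0.12125378, 0.08954157]), 176, np.float64(0.0003281644031987346))
(np.float64(4.582097180975656), np.float64(4.03125), np.float64(149.03125)) (np.float64(5.245284221646136), np.float64(8.15), np.float64(89.75))
(array([0.55590738, 0.12260653, 0.08931421]), 151, np.float64(0.0002931432621397223))
(np.float64(4.926324139204557), np.float64(56.875), np.float64(180.109375)) (np.float64(5.431150143605582), np.float64(53.1), np.float64(127.35))
t(mm) [-4.7  2.1 88.2] r(deg) [-0.01 -0.04 -0.09] clock 8.4
```

View pics/scene6.png

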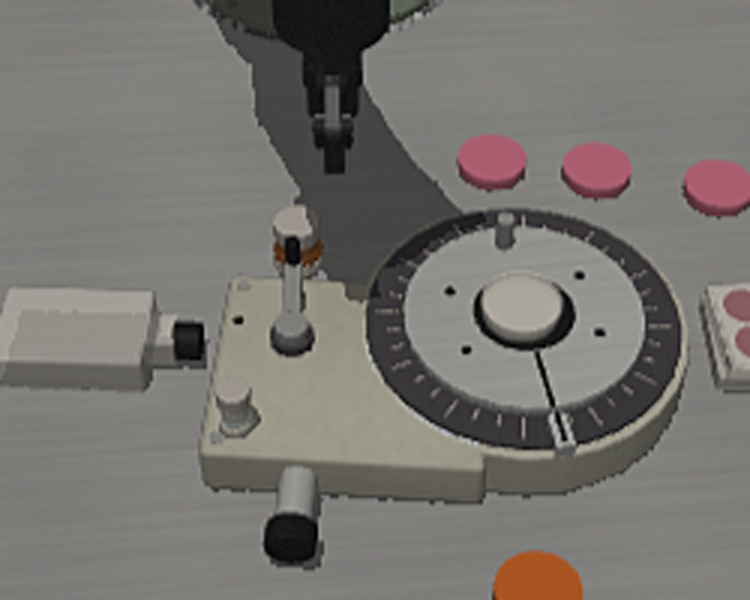

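View pics/top6.png

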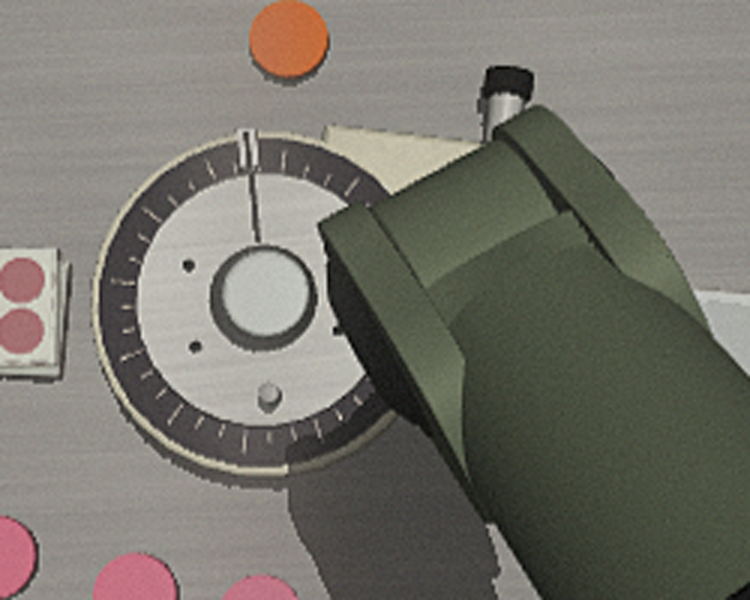

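Both views show the dial aligned to within 0.5–0.7° and the dish centred. Next is the lever: I'll descend on the dial side of the post.

```bash
python3 -m creep '[{"rx":0,"ry":0,"rz":0,"tx":0,"ty":2,"tz":30,"hand":1},{"rx":0,"ry":0,"rz":0,"tx":0,"ty":2,"tz":60,"hand":1},{"rx":0,"ry":0,"rz":0,"tx":0,"ty":2,"tz":80,"hand":1},{"rx":0,"ry":0,"rz":0,"tx":0,"ty":2,"tz":87,"hand":1},{"rx":0,"ry":0,"rz":0,"tx":0,"ty":2,"tz":87,"hand":1}]'
python3 - <<'E'
import arc
from arc import *
arc.C=np.array([.5607,-.049])
# 'dial angle' = post angle-180
a0=-3.3
rows(.020,[a0],z=.072,rad=.065)
rows(.017,[a0,1,6,11,16,21,26,31],z=.072,rad=.065)
p=viewer.grab_frame("scene");cv2.imwrite("pics/scene7.png",cv2.resize(p["pixels"][140:310,200:400],None,fx=3.5,fy=3.5,interpolation=2))
E
```

```text
clock: 8.9
position: [0.4965, -0.0105, 0.073]
tool_rot: [-3.14, -0.0, 1.512]
force: [-0.6, 0.1, 0.3]
grip_width: -0.0001
pos [ 0.4965 -0.0105  0.073 ] F [-0.6  0.1  0.3] 8.9
-3.3 t [-14.8   1.3   1. ] rz [-0.1 -0.  -0. ]
pos [ 0.4965 -0.0105  0.073 ] F [-0.6  0.1  0.3] 8.9
-3.3 t [-17.8   1.3   0.9] rz [-0.1 -0.  -0. ]
1 t [-22.7   0.2   0.9] rz [-0.1 -0.  -4.3]
6 t [-28.5  -0.6   0.9] rz [-0.1 -0.  -9.3]
11 t [-34.4  -0.9   0.9] rz [ -0.1  -0.  -14.3]
16 t [-40.2  -0.6   0.9] rz [ -0.1  -0.  -19.3]
21 t [-46.    0.1   0.9] rz [ -0.1  -0.  -24.3]
26 t [-51.8   1.3   0.9] rz [ -0.1  -0.  -29.3]
31 t [-57.4   3.1   0.9] rz [ -0.1  -0.  -34.3]
```

View pics/scene7.png

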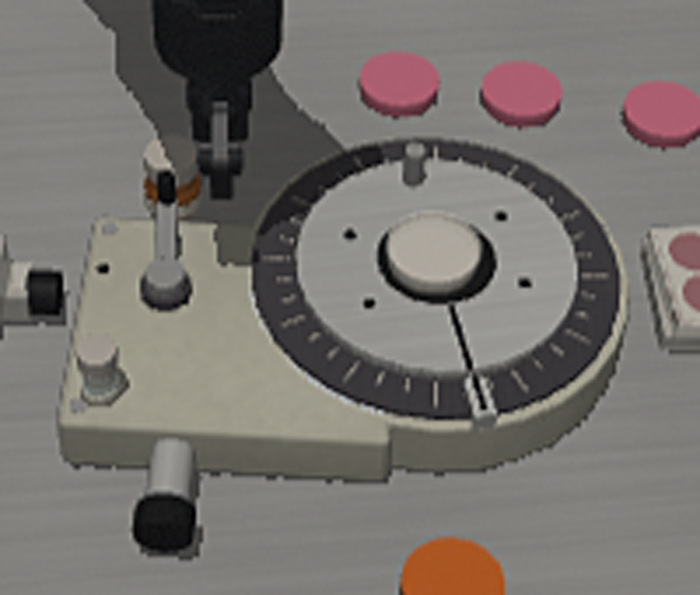

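The fingers are on the dial side of the post (post at about (167,185) in the crop, fingers at about (222,185)). I'll push along the arc.

```bash
python3 -m creep '[{"rx":0,"ry":0,"rz":0,"tx":-8,"ty":1,"tz":1,"hand":1},{"rx":0,"ry":0,"rz":0,"tx":-15,"ty":1.3,"tz":1,"hand":1},{"rx":0,"ry":0,"rz":-2,"tx":-19,"ty":1,"tz":1,"hand":1},{"rx":0,"ry":0,"rz":-5,"tx":-23,"ty":0.2,"tz":1,"hand":1},{"rx":0,"ry":0,"rz":-9.3,"tx":-28.5,"ty":-0.6,"tz":1,"hand":1},{"rx":0,"ry":0,"rz":-14.3,"tx":-34.4,"ty":-0.9,"tz":1,"hand":1},{"rx":0,"ry":0,"rz":-19.3,"tx":-40.2,"ty":-0.6,"tz":1,"hand":1},{"rx":0,"ry":0,"rz":-19.3,"tx":-40.2,"ty":-0.6,"tz":1,"hand":1}]'
python3 - <<'E'
import arc
from arc import *
arc.C=np.array([.5607,-.049])
rows(.017,[16,21,26,31,36,41,46,51],z=.072,rad=.065)
p=viewer.grab_frame("scene");cv2.imwrite("pics/scene8.png",cv2.resize(p["pixels"][140:310,200:400],None,fx=3.5,fy=3.5,interpolation=2))
E
```

```text
clock: 9.75
position: [0.4939, -0.0535, 0.0727]
tool_rot: [3.141, 0.001, 1.847]
force: [0.1, -0.7, -0.8]
grip_width: -0.0002
pos [ 0.4939 -0.0535  0.0727] F [ 0.1 -0.7 -0.8] 9.75
16 t [2.9 0.5 0.7] rz [ 0.   0.  -0.2]
21 t [-2.8 -0.8  0.7] rz [ 0.   0.  -5.2]
26 t [-8.6 -1.5  0.7] rz [  0.    0.  -10.2]
31 t [-14.5  -1.7   0.7] rz [  0.    0.  -15.2]
36 t [-20.3  -1.4   0.7] rz [  0.    0.  -20.2]
41 t [-26.1  -0.5   0.7] rz [  0.    0.  -25.2]
46 t [-31.8   0.8   0.7] rz [  0.    0.  -30.2]
51 t [-37.4   2.6   0.8] rz [  0.    0.  -35.2]
```

View pics/scene8.png

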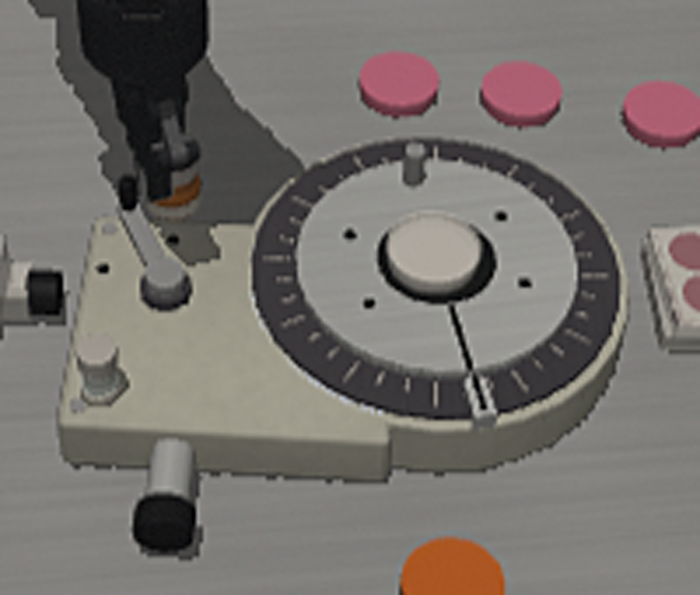

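```bash
python3 -m creep '[{"rx":0,"ry":0,"rz":-5,"tx":-2.8,"ty":-0.8,"tz":0.5,"hand":1},{"rx":0,"ry":0,"rz":-10,"tx":-8.6,"ty":-1.5,"tz":0.5,"hand":1},{"rx":0,"ry":0,"rz":-15,"tx":-14.5,"ty":-1.7,"tz":0.5,"hand":1},{"rx":0,"ry":0,"rz":-20,"tx":-20.3,"ty":-1.4,"tz":0.5,"hand":1},{"rx":0,"ry":0,"rz":-25,"tx":-26.1,"ty":-0.5,"tz":0.5,"hand":1},{"rx":0,"ry":0,"rz":-30,"tx":-31.8,"ty":0.8,"tz":0.5,"hand":1},{"rx":0,"ry":0,"rz":-30,"tx":-31.8,"ty":0.8,"tz":0.5,"hand":1}]'
python3 - <<'E'
import arc
from arc import *
arc.C=np.array([.5607,-.049])
rows(.017,[46,49,52,55,58,60,62],z=.072,rad=.065)
p=viewer.grab_frame("scene");cv2.imwrite("pics/scene9.png",cv2.resize(p["pixels"][140:310,200:400],None,fx=3.5,fy=3.5,interpolation=2))
E
```

```text
clock: 10.5
position: [0.5033, -0.083, 0.0719]
tool_rot: [-3.142, 0.0, 2.369]
force: [0.4, 0.1, 0.2]
grip_width: -0.0004
pos [ 0.5033 -0.083   0.0719] F [0.4 0.1 0.2] 10.5
46 t [-0.7 -0.6 -0.1] rz [-0.   0.  -0.3]
49 t [-4.1 -1.4 -0.1] rz [-0.   0.  -3.3]
52 t [-7.6 -2.  -0.1] rz [-0.   0.  -6.3]
55 t [-11.1  -2.5  -0.1] rz [-0.   0.  -9.3]
58 t [-14.6  -2.7  -0.1] rz [ -0.    0.  -12.3]
60 t [-16.9  -2.7  -0.1] rz [ -0.    0.  -14.3]
62 t [-19.3  -2.7  -0.1] rz [ -0.    0.  -16.3]
```

View pics/scene9.png

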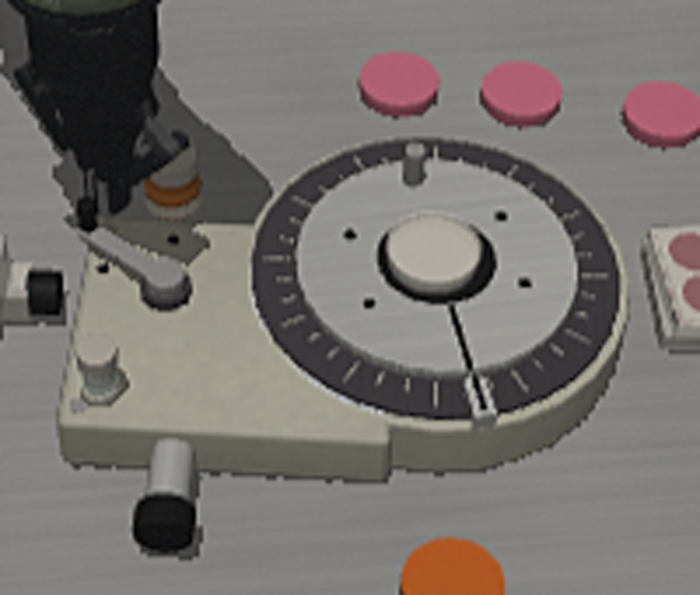

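```bash
python3 -m creep '[{"rx":0,"ry":0,"rz":-3,"tx":-4.1,"ty":-1.4,"tz":0,"hand":1},{"rx":0,"ry":0,"rz":-6,"tx":-7.6,"ty":-2,"tz":0,"hand":1},{"rx":0,"ry":0,"rz":-9,"tx":-11.1,"ty":-2.5,"tz":0,"hand":1},{"rx":0,"ry":0,"rz":-12,"tx":-14.6,"ty":-2.7,"tz":0,"hand":1},{"rx":0,"ry":0,"rz":-13,"tx":-15.7,"ty":-2.7,"tz":0,"hand":1},{"rx":0,"ry":0,"rz":-14,"tx":-16.9,"ty":-2.7,"tz":0,"hand":1},{"rx":0,"ry":0,"rz":-14,"tx":-16.9,"ty":-2.7,"tz":0,"hand":1}]'
python3 - <<'E'
import arc
from arc import *
arc.C=np.array([.5607,-.049])
rows(.017,[60,61,62,63],z=.072,rad=.065)
p=viewer.grab_frame("scene");cv2.imwrite("pics/scene10.png",cv2.resize(p["pixels"][140:310,200:400],None,fx=3.5,fy=3.5,interpolation=2))
f=fitdial(p,[.5552,.1213]);print(f)
print(darkang(p,f[0][:2],.048,.080,-5,15),darkang(p,f[0][:2],.1,.12,0,11))
E
```

```text
clock: 11.25
position: [0.5131, -0.0956, 0.0718]
tool_rot: [-3.142, -0.001, 2.614]
force: [-2.8, 2.0, 2.8]
grip_width: 0.0002
pos [ 0.5131 -0.0956  0.0718] F [-2.8  2.   2.8] 11.25
60 t [-0.9 -0.8 -0.2] rz [-0.  -0.  -0.2]
61 t [-2.1 -1.1 -0.2] rz [-0.  -0.  -1.2]
62 t [-3.2 -1.4 -0.2] rz [-0.  -0.  -2.2]
63 t [-4.3 -1.6 -0.2] rz [-0.  -0.  -3.2]
(array([0.55520849, 0.12128116, 0.08952975]), 175, np.float64(0.0003865951579521548))
(np.float64(4.5529676512359005), np.float64(3.78125), np.float64(154.234375)) (np.float64(5.2470912624078725), np.float64(8.45), np.float64(92.4))
```

View pics/scene10.png

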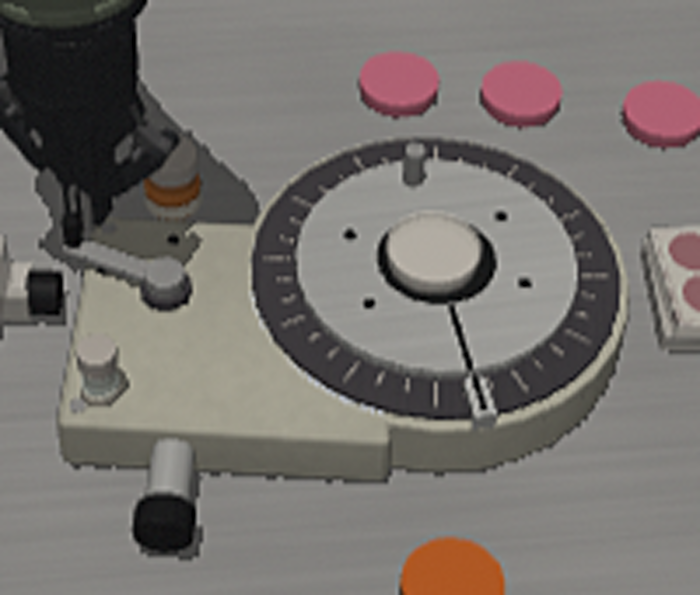

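```bash
python3 -m creep '[{"rx":0,"ry":0,"rz":-1,"tx":-1,"ty":-0.5,"tz":0,"hand":1},{"rx":0,"ry":0,"rz":-1,"tx":-2,"ty":-0.8,"tz":0,"hand":1},{"rx":0,"ry":0,"rz":-1,"tx":-2,"ty":-0.8,"tz":0,"hand":1}]'
python3 - <<'E'
import arc
from arc import *
arc.C=np.array([.5607,-.049])
rows(.017,[60,61,62],z=.072,rad=.065)
E
```

```text
clock: 11.6
position: [0.5133, -0.0962, 0.0716]
tool_rot: [3.142, -0.003, 2.632]
force: [-12.1, 10.4, 8.0]
grip_width: 0.0002
pos [ 0.5133 -0.0962  0.0716] F [-12.1  10.4   8. ] 11.6
60 t [-0.4 -0.4 -0.4] rz [ 0.  -0.2  0.8]
61 t [-1.6 -0.7 -0.4] rz [ 0.  -0.2 -0.2]
62 t [-2.7 -1.  -0.4] rz [ 0.  -0.2 -1.2]
```

The force jumped to about 16 N with almost no motion, so the lever is at its stop. I'll back off and rise.

```bash
python3 -m creep '[{"rx":0,"ry":0,"rz":0,"tx":3,"ty":0,"tz":0,"hand":1},{"rx":0,"ry":0,"rz":0,"tx":12,"ty":0,"tz":0,"hand":1},{"rx":0,"ry":0,"rz":0,"tx":18,"ty":0,"tz":-10,"hand":1},{"rx":0,"ry":0,"rz":0,"tx":18,"ty":0,"tz":-50,"hand":1},{"rx":0,"ry":0,"rz":0,"tx":18,"ty":0,"tz":-90,"hand":1},{"rx":0,"ry":0,"rz":0,"tx":18,"ty":0,"tz":-130,"hand":1},{"rx":0,"ry":0,"rz":0,"tx":18,"ty":0,"tz":-150,"hand":1},{"rx":0,"ry":0,"rz":0,"tx":18,"ty":0,"tz":-150,"hand":1}]'; python3 -c "
from h import *
print(bot.observe()['qpos'].round(2));togo(.35,-.40,.22,151)"
```

```text
clock: 12.4
position: [0.4999, -0.0889, 0.225]
tool_rot: [3.141, 0.005, 2.632]
force: [0.2, -0.8, -1.1]
grip_width: -0.0002
[ 0.8   0.51 -1.01  1.88  0.5   1.03  0.64]
t(mm) [ -20.9 -344.7    4.9] r(deg) [ 0.03  0.27 -0.2 ] clock 12.4
```

```bash
python3 -m creep '[{"rx":0,"ry":0,"rz":5,"tx":0,"ty":-30,"tz":0,"hand":1},{"rx":0,"ry":0,"rz":10,"tx":0,"ty":-65,"tz":0,"hand":1},{"rx":0,"ry":0,"rz":16,"tx":0,"ty":-100,"tz":0,"hand":1},{"rx":0,"ry":0,"rz":22,"tx":0,"ty":-135,"tz":0,"hand":1},{"rx":0,"ry":0,"rz":28,"tx":0,"ty":-170,"tz":0,"hand":1},{"rx":0,"ry":0,"rz":34,"tx":0,"ty":-205,"tz":0,"hand":1},{"rx":0,"ry":0,"rz":40,"tx":0,"ty":-240,"tz":0,"hand":1},{"rx":0,"ry":0,"rz":40,"tx":0,"ty":-240,"tz":0,"hand":1}]'
python3 - <<'E'
from h import *
print(bot.observe()['qpos'].round(2))
for n in("scene","top"):
    p=viewer.grab_frame(n);cv2.imwrite(f"pics/{n}11.png",cv2.resize(p["pixels"][110:310,150:400],None,fx=3,fy=3,interpolation=2))
    f=fitdial(p,[.5552,.1213]);print(f)
    print(darkang(p,f[0][:2],.048,.080,-5,15),darkang(p,f[0][:2],.1,.12,0,11))
E
```

```text
clock: 13.2
position: [0.3791, -0.3019, 0.2212]
tool_rot: [-3.14, 0.0, 1.925]
force: [-0.6, 0.4, -1.0]
grip_width: -0.0002
[ 1.19  0.41 -0.83  1.94  0.37  0.95  0.54]
(array([0.55520919, 0.12129014, 0.08953325]), 175, np.float64(0.00036160978290408763))
(np.float64(4.546567089545573), np.float64(3.59375), np.float64(147.65625)) (np.float64(5.259890210991168), np.float64(8.35), np.float64(88.075))
(array([0.55584586, 0.12280803, 0.08918109]), 180, np.float64(0.0001770669922413267))
(np.float64(4.7596442628667885), np.float64(50.4375), np.float64(154.375)) (np.float64(5.200407340896151), np.float64(45.55), np.float64(106.75))
```

View pics/scene11.png

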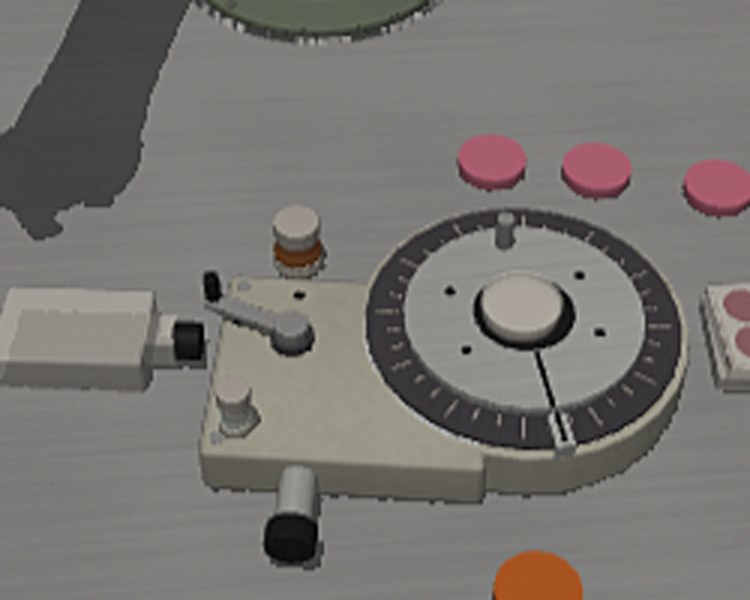

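View pics/top11.png

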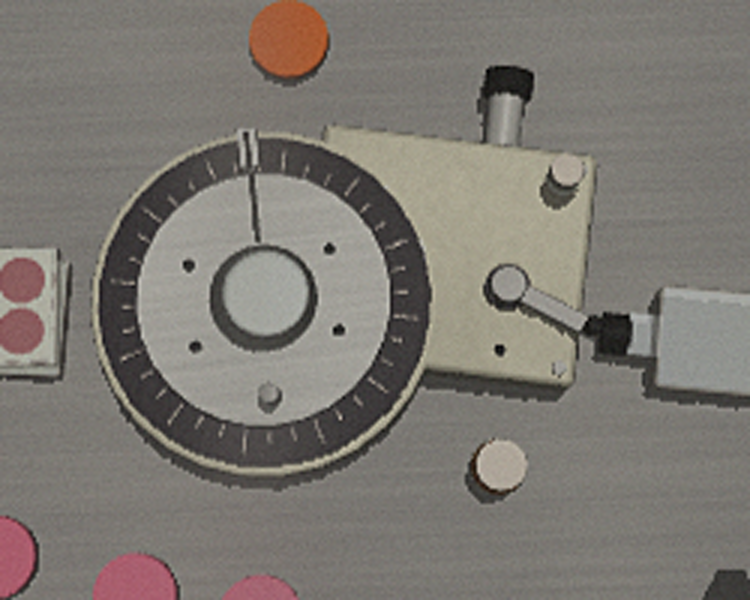

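Run:
```python
from h import *
import pickle
P={n:pickle.load(open(n+"0.pkl","rb")) for n in("scene","top")}
def tri(a,b):
    A=[]
    for p,uv in((P["top"],a),(P["scene"],b)):
        c=ray(p,[uv],0.)[0];e=ray(p,[uv],.1)[0];A.append((c,(e-c)))
    (c1,d1),(c2,d2)=A
    s=np.linalg.lstsq(np.c_[d1,-d2],c2-c1,rcond=None)[0]
    q1=c1+d1*s[0];q2=c2+d2*s[1];return (q1+q2)/2,np.linalg.norm(q1-q2)
g=lambda u,v:(150+u/3,110+v/3)
post=tri(g(596,326),g(210,277));piv=tri(g(508,284),g(291,325))
print(post,piv);a=post[0]-piv[0];print(np.degrees(np.arctan2(a[1],a[0]))%360,np.hypot(*a[:2]))
# stage yaw: drum axis -> lever pivot is (30,-170) in stage frame
c=np.array([.5555,.122]);d=np.array([.5607,-.049])-c
print("yaw",np.degrees(np.arctan2(d[1],d[0])-np.arctan2(-170,30)))
# block edge at z=.05, top view: corners
e=ray(P["top"],[g(596,158),g(573,383),g(330,127)],.05);print(e)
f=e[0]-e[1];print("yaw edge",np.degrees(np.arctan2(f[1],f[0])));f=e[2]-e[0];print(np.degrees(np.arctan2(f[1],f[0]))-90)
```

```text
(array([ 0.52514053, -0.10765763,  0.08559057]), np.float64(0.00046004274479018403)) (array([ 0.55911258, -0.05034312,  0.06580757]), np.float64(0.0002402558708880923))
239.34348608307664 0.06662622180784963
yaw -8.266188765932004
[[ 0.65153144 -0.11833207  0.05      ]
 [ 0.4896475  -0.09433728  0.05      ]
 [ 0.68031062  0.07275384  0.05      ]]
yaw edge -8.43111912874846
-8.564865640338795
```

The lever measures about 1.18 rad, where its stop is 1.2. The dial is within 0.7° of the clip, the other things have not moved, and the hand is clear. I'm handing in.

```bash
python3 -c "
from h import *
print(bot.observe()['force'].round(1));print(bot.job_done())"
```

```text
[0.3 0.5 0.5]
the job is handed in; nothing more can be done
None
```

I turned the dial onto the clip line, pushed the lever to its stop, and handed the job in at about 13.3 s. I used only the outside of the closed fingers, and no check failed. No verdict was reported.

- **Dial:** I pushed the peg about 90° counterclockwise in steps. The last look put the index line at 4.55° (scene) and 4.76° (top), against the clip line at 5.26° and 5.20°. That leaves it 0.4–0.7° short, about 1 mm at the rim. It did not move while I pushed the lever. The two cameras differ by up to 1.5 mm on the dial centre, which is within their calibration.
- **Lever:** The last small push raised the contact force from about 4 N to 18 N with almost no movement, so it reached the stop. The final pictures measure it at about 1.18 rad, against a stop of 1.2.
- **Everything else:** In the final pictures the dish is centred on the dial, the clip is where it was, and no other thing looks moved. I checked those by eye rather than measuring each one. The hand was well clear, with wrist force under 1 N.

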